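# Tighten the carving clamp to the click

## Task

Tighten the clamp on the carving board that carries the click wrench: swing the wrench's handle clockwise (seen from above) until the nut comes tight and the wrench breaks over with a click, then stop at once, well short of the end of its break-over, and let go with the handle left bent. Leave the plain spanner on the other board alone.

Things in the scene. Friction and masses are not known exactly. Their poses are not given: they have to be found in the camera images.
- wrench_nut (a point): Click wrench's steel head (34 mm across, 22 high) on a clamp nut of one of two carving boards; point on the nut's upright axis at the wrench's mid-height, 92 mm above the table. x along the head to the handle, z up. The nut runs stiffly (6 to 7 N at the grip), comes hard tight after another 0.35-0.75 rad clockwise from above. Clamp and blank below stay under 65 mm.
- wrench_grip (a point): Middle of the click wrench's black ribbed grip, a level round bar 28 mm thick and 110 long, 200 mm from the nut axis, 92 mm above the table. x along it, away from the head, z up. A 16 mm steel tube joins it to the head. Nothing stands beside or above it along its swing. It may be pushed sideways with the fingers or held.
- click (a joint): Break-over angle (rad) of the wrench's handle to its head, clockwise, on a pin 35 mm from the nut axis; 0 straight, end stop 0.45. With the nut tight, 12 N across mid-grip breaks it over; the resistance then fades, to half at 0.18, near nothing at 0.3. Let go below 0.07 it snaps straight; beyond, it stays as left. Stopped at once: 0.1 to 0.32.
- spanner_shank (a point): Bystander: on the shank of the plain flat steel ring spanner (150 mm long, 14 wide, no grip) on the other board's nut, 100 mm from that nut, 71 mm above the table; it points roughly away from the robot, over the blank. x along it, away from its nut.

How it is judged (in metres and radians):
At the end, for the whole second after the job is handed in: The click wrench has broken over and stays bent between 0.1 and 0.32 rad (about 6 to 18 degrees) against its head, let go (value of joint click between 0.1 and 0.32 rad); the robot touches nothing.
It fails at once if the wrench is pushed on past the click (more than 0.32 rad) (value of joint click above 0.32 rad).
It fails at once if the plain spanner on the other board is moved (more than 15 mm) (distance of spanner_shank from where it was at the start of the episode above 0.015 m).
It also fails if it takes over 45 s, if anything falls off the work surface, if the arm or the gripper's body presses on something with over 40 N, if the wrist force passes 120 N, or if a joint passes its speed limit or range.

## Robot

A 7-joint arm with a two-finger parallel gripper is mounted at the origin on the work surface. World frame = base frame: x ahead of the robot, y to its left, z up, the work surface at z = 0. Lengths are in mm, angles in rad, forces in N, time in s.
With the tool pointing down it reaches from about 400 to 900 mm from the base axis. Payload 5.5 kg.
Tool frame: the origin (TCP) lies on the mounting face of the last link; the fingertips stand 173 mm ahead of it and the grasp point (between the pads) lies 155 mm ahead of it; z points along the fingers, y is the direction in which the jaws open and shut (so a half turn about z gives the same grasp; the last joint's range is limited). The gripper opens to 85 mm and grips with 20 to 120 N. Pads are 22 mm wide; open, the fingers measure 114 mm over their backs; the gripper's body (76 mm by 85 mm) begins 54 mm behind the grasp point. The pads swing forward as they close: fully open they stand 13 mm farther back than shut.
Start: joints at [-1.021, 0.501, -0.427, 1.55, 0.221, 1.138, -0.21], TCP at [183.842, 623.457, 404.71] pointing down, gripper open.
Joint ranges: [-2.88, 2.88], [-0.31, 2.03], [-1.54, 1.56], [0.2, 2.42], [-1.41, 4.55], [0.19, 2.02], [-2.57, 2.57]. Speed limits (rad/s): [2.57, 2.57, 3.14, 3.14, 3.14, 3.14, 3.14].

## Interface

Orientations are given as a rotation vector (axis times angle).
In Python, from plant import arm, cams gives the robot as it stands.
- The arm moves only by the tool arm_command, never from a script. Its arguments are lists of equal length, an entry for each row: "dp": the shift along the tool's x, y, z in m, a list of three; "spin": the turn about the tool's z in degrees. A call has 1 to 10 rows; each row is the pose to reach, as a shift and turn from the pose commanded when the call began, along the tool's axes at that moment; what a row does not reach only later rows make up. A row lasts 1/8 s, in which the tool goes at most 62.5 mm and 10.7 degrees, less where a joint would pass 70% of its speed; a pose out of reach is approached as far as the arm can. A call with a gripper value outside its range is refused whole. "grip" is the opening in per cent of the stroke, from 0 (shut) to 100 (fully open), set as the call begins (left out, the last holds). The fingers move at their own pace and stop on an object; "grip_force" is the grip in N (left out, the last holds). Time passes only in rows, so rows that repeat a pose let the fingers close. It gives the time, the measured TCP pose, the force and the opening at its end, in the units of the state.
- arm.observe(): the state, without advancing time (a new reading comes with each control period).
- cams.capture(name): name is "scene" or "top"; returns a dict with "frame" (480x640x3 uint8, red, green, blue), "range_z" (480x640 float32, mm along the optical axis (not along the pixel's ray), 0 where there is no reading), "fx", "fy", "cx", "cy" (pixels), "cam_to_world" (4x4, takes a point from camera to world coordinates). Camera axes: x right, y up, looking along -z (the intrinsics and any distortion apply to the point x, -y, -z); pixel columns grow to the right and rows downward; lengths in mm; the calibration is good to about 2 mm. A picture is of the moment at which its call begins.
- arm.sign_off(): hands the job in, once; it reports no verdict.
The state is a dict: "t": time; "joint_positions": joint angles; "joint_velocities": joint speeds; "effort": joint torques, N m; "tcp_pos": TCP position; "orientation": TCP orientation; "force": force on the tool from outside, world axes, zero at the start; "moment": the same for the moment, N m; "finger_gap": opening from 0.0 (shut) to 1.0 (fully open).
Only numpy, scipy, OpenCV 4.12 (cv2) and the standard library are available. Lean on these libraries where they do the work, as an engineer would, in place of code of your own. Each camera call takes 0.05 s, during which the arm holds its last target. There are 200 camera calls.

## Working session

There is one attempt and no reset: what is moved stays moved. The work goes in short steps, Python scripts to look and compute and a tool call to move; the robot and the scene stay as the last step left them, time stands still between calls to the robot, and variables do not carry over. Pictures are saved under pics/ and viewed, about 8 in all and at most 12, crops included, and the job is handed in when it is done.

Besides the shell and the picture viewer there is one more tool, called after "Request:" by a JSON object that holds its "name" and its "arguments", one argument or row to a line. arm_command: Moves the arm, as the interface text tells. Its arguments: {"type":"object","properties":{"dp":{"type":"array"},"spin":{"type":"array"},"grip":{"type":"number"},"grip_force":{"type":"number"}},"required":["dp","spin"]}

```bash
mkdir -p pics; cat > h.py <<'E'
import numpy as np, cv2
from plant import arm, cams
def cap(n,f=None):
    c=cams.capture(n)
    if f: cv2.imwrite('pics/'+f,c['frame'][:,:,::-1])
    return c
def ray(c,u,v,z):
    d=np.array([(u-c['cx'])/c['fx'],-(v-c['cy'])/c['fy'],-1.]);T=np.array(c['cam_to_world'])
    d=T[:3,:3]@d;o=T[:3,3];return o+d*(z-o[2])/d[2]
def cloud(c):
    z=c['range_z'];v,u=np.mgrid[:480,:640]
    p=np.stack([(u-c['cx'])/c['fx']*z,-(v-c['cy'])/c['fy']*z,-z],-1);T=np.array(c['cam_to_world'])
    return p@T[:3,:3].T+T[:3,3]
E
python3 - <<'E'
from h import *
for n in('top','scene'):
    c=cap(n,n+'0.png');print([k for k in c],c['fx'],np.round(c['cam_to_world'],2).tolist())
print(arm.observe())
E
```

```text
['frame', 'range_z', 'fx', 'fy', 'cx', 'cy', 'cam_to_world'] 575.2030895178756 [[0.02, 0.98, -0.18, 483.98], [-1.0, 0.02, -0.02, 10.62], [-0.02, 0.18, 0.98, 1056.12], [0.0, 0.0, 0.0, 1.0]]
['frame', 'range_z', 'fx', 'fy', 'cx', 'cy', 'cam_to_world'] 537.3332385163329 [[0.24, -0.75, 0.61, 1211.28], [0.97, 0.17, -0.16, -142.13], [0.02, 0.63, 0.77, 802.35], [0.0, 0.0, 0.0, 1.0]]
{'t': 0.1, 'joint_positions': array([-1.02079367,  0.50174558, -0.42679953,  1.55136183,  0.2208093 ,
        1.13829834, -0.21026323]), 'joint_velocities': array([ 0.00018485, -0.00308851, -0.00058841, -0.00310908,  0.00147893,
       -0.00154057, -0.00108858]), 'effort': array([-1.13987736e-02, -5.70810235e+01, -5.83890527e+00, -2.81752163e+01,
        1.04538197e-02,  5.57626146e-03,  2.48650952e-05]), 'tcp_pos': array([183.83637881, 623.12040705, 403.76061132]), 'orientation': array([-4.48791055e-01, -3.10907095e+00,  2.72290719e-03]), 'force': array([ 0.01308342, -0.05774985, -0.30516423]), 'moment': array([-0.01030544,  0.00371471,  0.03403221]), 'finger_gap': 1.0009922131121896}
```

View pics/top0.png

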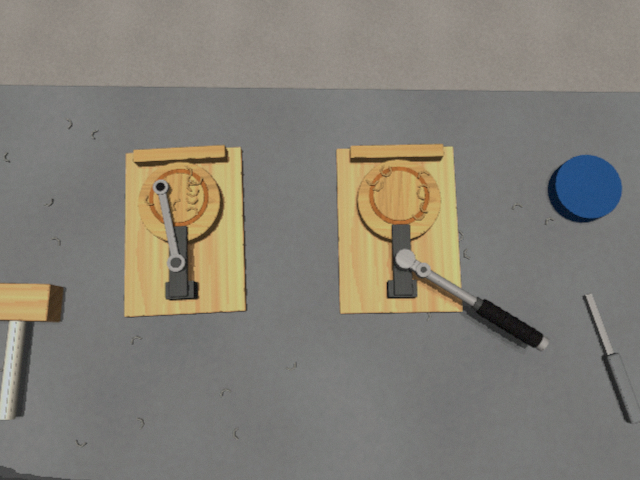

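View pics/scene0.png

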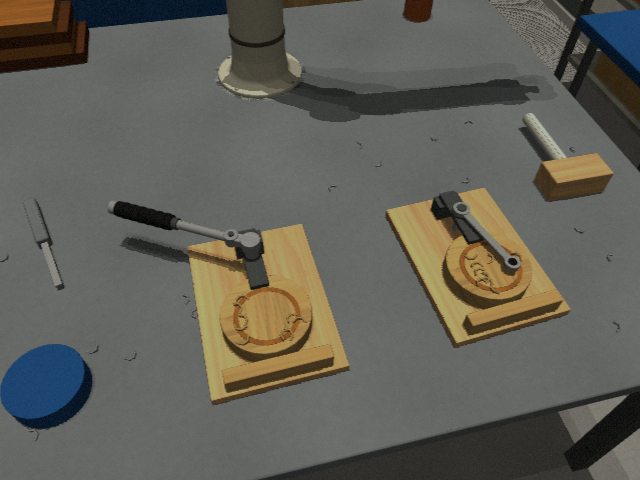

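```bash
python3 - <<'E'
from h import *
for n,box in(('top',(440,560,280,360)),('scene',(100,185,190,240))):
    c=cap(n);u0,u1,v0,v1=box;P=cloud(c)
    g=c['frame'].max(2)
    m=np.zeros((480,640),bool);m[v0:v1,u0:u1]=True
    m&=(g<60)&(P[...,2]>70)&(P[...,2]<120)
    v,u=np.nonzero(m);(cx,cy),wh,a=cv2.minAreaRect(np.c_[u,v].astype(np.float32))
    print(n,m.sum(),'rect',cx,cy,wh,a,'ray92',ray(c,cx,cy,92),'zmax',np.percentile(P[m][:,2],95))
    q=P[m];mu=q.mean(0);w,s,vt=np.linalg.svd(q-mu,full_matrices=False);print(mu,vt[0],np.ptp((q-mu)@vt[0]))
for n,uv in(('top',(405,259)),('scene',(249,239))):
    c=cap(n);print(n,'head',ray(c,*uv,103),cloud(c)[uv[1],uv[0]])
E
```

```text
top 1192 rect 507.0258483886719 321.82135009765625 (76.27391815185547, 17.587085723876953) 31.429563522338867 ray92 [ 527.83006775 -283.44465845   92.        ] zmax 107.49501323899916
[ 525.42592003 -283.11664653  102.59565679] [-0.51075016 -0.8596564   0.01118689] 119.16717562175887
scene 1023 rect 147.68460083007812 215.97689819335938 (76.86003112792969, 16.56049346923828) 14.67639446258545 ray92 [ 526.35091856 -281.5904773    92.        ] zmax 108.67408300529436
[ 533.33342216 -284.72341203  102.16422278] [ 0.51224694  0.85874392 -0.01272635] 144.080071809374
top head [ 627.88543633 -114.48743741  103.        ] [ 627.85005634 -114.45667782  103.23433346]
scene head [ 627.29705992 -116.54113003  103.        ] [ 629.28565879 -116.62825208  105.38147856]
```

Request:
{"name": "arm_command", "arguments": {
  "dp": [
    [-0.4945,-0.347,0],
    [-0.4945,-0.347,0],
    [-0.4945,-0.347,0],
    [-0.4945,-0.347,0],
    [-0.4945,-0.347,0],
    [-0.4945,-0.347,0],
    [-0.4945,-0.347,0],
    [-0.4945,-0.347,0],
    [-0.4945,-0.347,0],
    [-0.4945,-0.347,0]
  ],
  "spin": [104.5,104.5,104.5,104.5,104.5,104.5,104.5,104.5,104.5,104.5],
  "grip": 55
}}

```text
t: 1.55
tcp_pos: [561.6, 147.5, 405.0]
orientation: [2.739, 1.537, 0.001]
force: [-0.4, 0.8, -0.2]
finger_gap: 0.553
```

Request:
{"name": "arm_command", "arguments": {
  "dp": [
    [-0.3915,0.197,0.075],
    [-0.3915,0.197,0.075],
    [-0.3915,0.197,0.075],
    [-0.3915,0.197,0.075],
    [-0.3915,0.197,0.075],
    [-0.3915,0.197,0.075],
    [-0.3915,0.197,0.075],
    [-0.3915,0.197,0.075],
    [-0.3915,0.197,0.075],
    [-0.3915,0.197,0.075]
  ],
  "spin": [0,0,0,0,0,0,0,0,0,0]
}}

```text
t: 2.8
tcp_pos: [528.6, -284.1, 329.8]
orientation: [-2.73, -1.552, -0.002]
force: [0.4, -0.0, 0.4]
finger_gap: 0.548
```

```bash
python3 - <<'E'
from h import *
cap('scene','s1.png');o=arm.observe();print(o['t'],o['tcp_pos'],o['orientation'],o['joint_positions'],o['force'])
E
```

```text
2.85 [ 528.64794567 -284.0569868   329.86298564] [-2.73007399e+00 -1.55288427e+00 -1.62550601e-03] [ 0.24369109  0.46946342  0.26727616  1.76695646 -0.15176562  0.92525783
  0.03851119] [-0.62860577  0.04881542 -0.14710915]
```

View pics/s1.png

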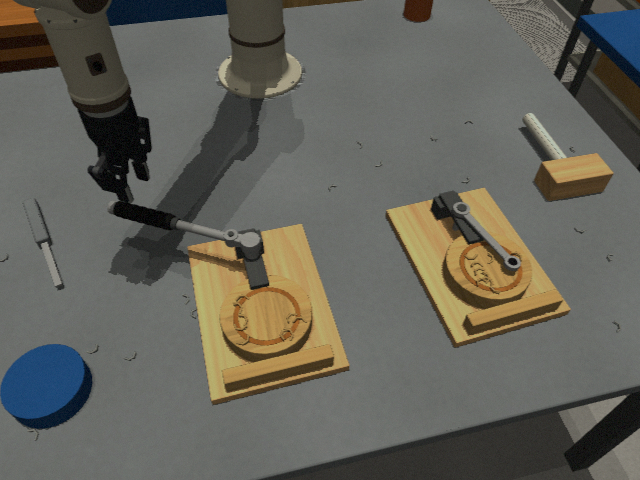

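Picture: the open jaws hang above the black grip (about 140,210), clear on both sides. I descend next.

Request:
{"name": "arm_command", "arguments": {
  "dp": [
    [0,0,0.04],
    [0,0,0.07],
    [0,0,0.088],
    [0,0,0.088],
    [0,0,0.088]
  ],
  "spin": [0,0,0,0,0]
}}

```text
t: 3.48
tcp_pos: [528.5, -286.3, 242.8]
orientation: [2.732, 1.549, 0.002]
force: [0.0, -0.2, -0.1]
finger_gap: 0.549
```

Request:
{"name": "arm_command", "arguments": {
  "dp": [
    [0.0002,-0.0085,0],
    [0.0007,-0.0171,0],
    [0.0017,-0.0256,0],
    [0.003,-0.034,0],
    [0.0046,-0.0424,0],
    [0.0067,-0.0507,0],
    [0.0091,-0.0589,0],
    [0.0091,-0.0589,0]
  ],
  "spin": [2.5,5,7.5,10,12.5,15,17.5,17.5]
}}

```text
t: 4.47
tcp_pos: [482.4, -249.5, 243.4]
orientation: [2.934, 1.109, 0.005]
force: [1.8, -3.9, -0.3]
finger_gap: 0.55
```

```bash
python3 - <<'E'
from h import *
cap('top','t2.png');o=arm.observe();print(o['t'],o['tcp_pos'],o['orientation'],o['force'])
E
```

```text
4.525 [ 482.41220209 -249.4834801   243.25743263] [2.93438047 1.11011587 0.00427964] [ 2.11033362 -4.80089103 -1.18161276]
```

View pics/t2.png

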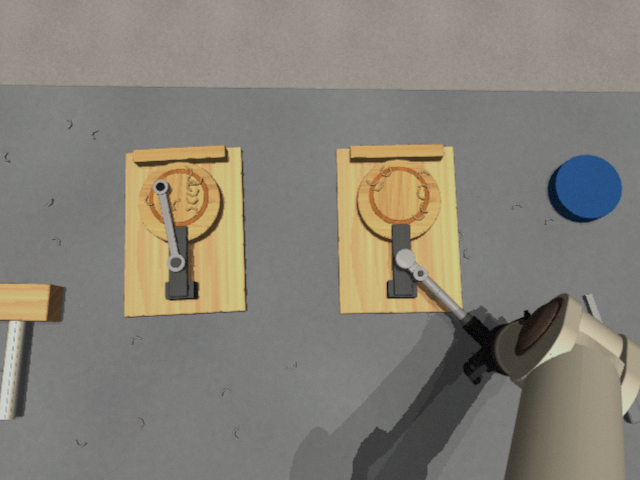

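Request:
{"name": "arm_command", "arguments": {
  "dp": [
    [0.0001,-0.0068,0],
    [0.0005,-0.0137,0],
    [0.0005,-0.0137,0]
  ],
  "spin": [2,4,4]
}}

```text
t: 4.9
tcp_pos: [473.4, -239.0, 242.9]
orientation: [2.972, 1.007, 0.003]
force: [1.1, -5.1, 0.3]
finger_gap: 0.55
```

Request:
{"name": "arm_command", "arguments": {
  "dp": [
    [0.0001,-0.0051,0],
    [0.0003,-0.0103,0],
    [0.0003,-0.0103,0]
  ],
  "spin": [1.5,3,3]
}}

```text
t: 5.28
tcp_pos: [467.3, -230.9, 242.9]
orientation: [2.997, 0.928, 0.003]
force: [1.7, -4.8, -0.3]
finger_gap: 0.551
```

Request:
{"name": "arm_command", "arguments": {
  "dp": [
    [0.0001,-0.0051,0],
    [0.0003,-0.0103,0],
    [0.0003,-0.0103,0]
  ],
  "spin": [1.5,3,3]
}}

```text
t: 5.65
tcp_pos: [461.5, -222.4, 242.8]
orientation: [3.021, 0.849, 0.003]
force: [-0.4, -6.4, -0.6]
finger_gap: 0.547
```

Request:
{"name": "arm_command", "arguments": {
  "dp": [
    [0.0001,-0.0051,0],
    [0.0003,-0.0103,0],
    [0.0003,-0.0103,0]
  ],
  "spin": [1.5,3,3]
}}

```text
t: 6.02
tcp_pos: [456.2, -213.5, 242.7]
orientation: [3.042, 0.77, 0.002]
force: [-0.3, -6.1, 0.3]
finger_gap: 0.553
```

Request:
{"name": "arm_command", "arguments": {
  "dp": [
    [0.0001,-0.0051,0],
    [0.0003,-0.0103,0],
    [0.0003,-0.0103,0]
  ],
  "spin": [1.5,3,3]
}}

```text
t: 6.4
tcp_pos: [451.3, -204.3, 242.5]
orientation: [3.062, 0.69, 0.001]
force: [-0.2, -6.5, 0.2]
finger_gap: 0.549
```

Request:
{"name": "arm_command", "arguments": {
  "dp": [
    [0.0001,-0.0051,0],
    [0.0003,-0.0103,0],
    [0.0003,-0.0103,0]
  ],
  "spin": [1.5,3,3]
}}

```text
t: 6.78
tcp_pos: [447.5, -196.4, 242.9]
orientation: [3.076, 0.607, 0.004]
force: [1.0, -10.2, -0.4]
finger_gap: 0.549
```

```bash
cat >> h.py <<'E'
def angs(f):
    "angle of head->pin and of tube, from the top view; nut offset from tube line"
    c=cap('top',f);P=cloud(c);x,y=P[...,0],P[...,1];r=np.hypot(x-627.7,y+115.3)
    im=c['frame'].astype(int);ok=(P[...,2]>88)&(P[...,2]<112)&(im.max(2)>85)&(np.ptp(im,axis=2)<25)
    m=ok&(r>55)&(r<135)&(x<627)
    q=np.c_[x[m],y[m]];vx,vy,x0,y0=cv2.fitLine(q.astype(np.float32),cv2.DIST_HUBER,0,.01,.01).ravel()
    if vx>0:vx,vy=-vx,-vy
    off=(627.7-x0)*vy-(-115.3-y0)*vx
    h=ok&(r>25)&(r<40);pin=P[h][:,:2].mean(0)
    print('n',m.sum(),h.sum(),'tube az',np.degrees(np.arctan2(vy,vx)),'nut off',off,'pin az',np.degrees(np.arctan2(pin[1]+115.3,pin[0]-627.7)))
    o=arm.observe();print(o['t'],o['tcp_pos'],o['force'])
E
python3 -c "from h import *;angs('t3.png')"
```

```text
n 441 100 tube az -152.18275 nut off -0.62810516 pin az -152.09042032537354
6.825 [ 447.52386797 -196.44046278  242.93813939] [-0.24945732 -9.82791761 -0.52881294]
```

View pics/t3.png

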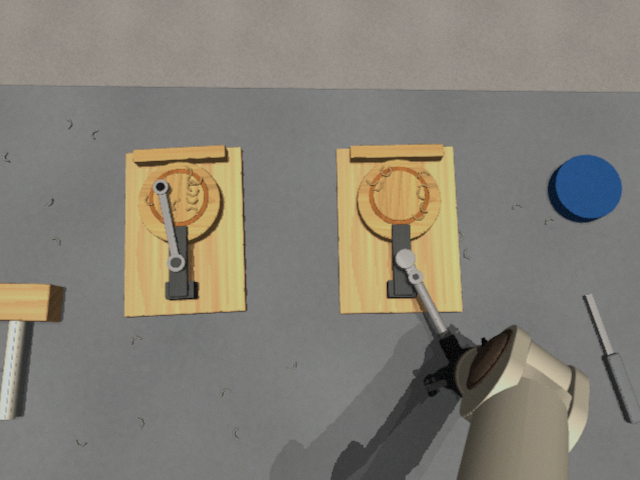

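The view shows the wrench still straight (head 405,259; tube to 445,335): tube and pin azimuth both read -152°. The force is rising, so the nut is tight. I use smaller steps from here.

Request:
{"name": "arm_command", "arguments": {
  "dp": [
    [0.0001,-0.004,0],
    [0.0001,-0.006,0],
    [0.0001,-0.006,0]
  ],
  "spin": [1,2,2]
}}

```text
t: 7.2
tcp_pos: [445.2, -190.9, 242.9]
orientation: [3.087, 0.553, 0.004]
force: [0.9, -11.7, 1.1]
finger_gap: 0.548
```

```bash
python3 -c "from h import *;angs('t4.png')"
```

```text
n 445 102 tube az -153.8936 nut off -0.15261078 pin az -152.0801083468
7.25 [ 445.16280624 -190.9125667   242.83558733] [ -0.48545184 -11.22234717  -0.01454547]
```

Request:
{"name": "arm_command", "arguments": {
  "dp": [
    [0.0001,-0.004,0],
    [0.0002,-0.008,0],
    [0.0004,-0.012,0],
    [0.0004,-0.012,0]
  ],
  "spin": [1.3,2.7,4,4]
}}

```text
t: 7.75
tcp_pos: [440.6, -178.3, 242.4]
orientation: [3.107, 0.447, 0.0]
force: [-2.4, -7.7, 1.3]
finger_gap: 0.553
```

```bash
python3 -c "from h import *;angs('t5.png')"
```

```text
n 439 105 tube az -159.36826 nut off 3.8116474 pin az -152.20050442380145
7.8 [ 440.64367164 -178.24424395  242.36952551] [-2.26773652 -6.58650128  1.22701111]
```

Request:
{"name": "arm_command", "arguments": {
  "dp": [
    [0.0001,-0.004,0],
    [0.0002,-0.008,0],
    [0.0002,-0.008,0]
  ],
  "spin": [1.4,2.8,2.8]
}}

```text
t: 8.18
tcp_pos: [438.5, -169.6, 242.2]
orientation: [3.118, 0.372, -0.0]
force: [-0.6, -4.3, 1.6]
finger_gap: 0.55
```

```bash
python3 -c "from h import *;angs('t6.png')"
```

```text
n 437 101 tube az -162.50836 nut off 5.4896297 pin az -152.0037021411527
8.225 [ 438.60773416 -169.54288794  242.20732389] [-1.78800293 -5.32584121  1.1030181 ]
```

Break-over is about 0.18 rad. I back the pad off to the middle of the gap, then lift.

Request:
{"name": "arm_command", "arguments": {
  "dp": [
    [0,0.004,0],
    [0,0.008,0],
    [0,0.008,0]
  ],
  "spin": [0,0,0]
}}

```text
t: 8.6
tcp_pos: [441.5, -176.3, 241.8]
orientation: [-3.119, -0.376, -0.0]
force: [-0.5, 1.2, -0.4]
finger_gap: 0.553
```

```bash
python3 -c "from h import *;angs('t7.png')"
```

```text
n 437 104 tube az -161.73573 nut off 4.266035 pin az -151.724564316979
8.65 [ 441.42057986 -176.10671     241.67933904] [0.64012262 0.16697457 0.19210057]
```

Free of force, still bent at about 0.17. Lifting clear.

Request:
{"name": "arm_command", "arguments": {
  "dp": [
    [0,0,-0.02],
    [0,0,-0.05],
    [0,0,-0.09],
    [0,0,-0.14],
    [0,0,-0.16],
    [0,0,-0.16],
    [0,0,-0.16]
  ],
  "spin": [0,0,0,0,0,0,0]
}}

```text
t: 9.52
tcp_pos: [440.9, -175.8, 400.7]
orientation: [-3.118, -0.377, 0.002]
force: [-0.9, 0.4, -0.4]
finger_gap: 0.546
```

```bash
python3 -c "from h import *;angs('t8.png');cap('scene','s8.png')"
```

```text
n 441 106 tube az -162.60428 nut off 5.6600113 pin az -151.81680847904133
9.575 [ 440.84005192 -175.80632818  400.40591229] [-0.50391556 -0.65765262  0.55568061]
```

View pics/s8.png

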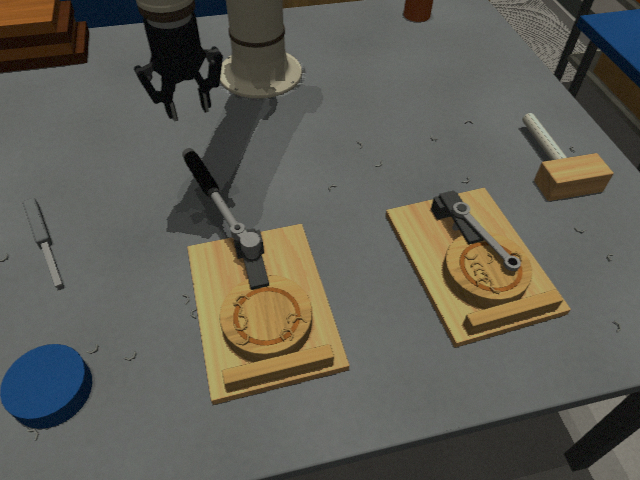

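The gripper is clear above the grip (about 200,170), the handle is visibly bent at the pin (238,230), and the spanner hasn't moved.

```bash
python3 -c "from h import *;print(arm.sign_off())"
```

```text
the job is handed in; nothing more can be done
None
```

The clamp is tight and the wrench has clicked. I left the handle bent at about 0.18 rad, inside the 0.1–0.32 range, and handed the job in at about 9.6 s; no verdict is reported.

- **Swing:** I pushed the handle clockwise with the jaws held loosely around the grip. The force ran at 5–6.5 N, then rose to about 10 N as the nut came tight. The break-over started at about 11.7 N.
- **Stop and release:** I stopped once the force had faded to about 5 N, backed the pad off, and lifted the gripper clear.
- **Last checks:** In the top view the tube is at -162.6° and the head at -151.8°, which gives 0.19 rad. The sideways offset of the tube line from the nut gives 0.16–0.18 rad. The tube-angle readings after letting go scattered between about 0.17 and 0.19 rad, which I take as measurement noise.
- **Surroundings:** The wrist force was near zero after the lift, so nothing was being touched. The spanner looks unmoved in the last picture; I judged that by eye and did not measure it.

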